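# Nest the mixing cups on the balance and zero it

## Task

Nest the three steel mixing cups on the bench balance in size order: take first the medium cup and then the small one out of their sloping drain stands, and lower each one upright, without dropping it, right to the bottom inside the next larger cup. Then press the balance's blue zero key firmly, but no harder than it needs (it answers at about 5 N and must never see 25 N), to tare the set; leave the nested cups standing on the pan, and do not slam the cups down on it or disturb the glue bottle and the fossil vertebra.

Things in the scene. Friction and masses are not known exactly. Their poses are not given: they have to be found in the camera images.
- cup_large: Largest round steel cup, open on top, outside 73 mm wide, 50 mm tall, wall 3 mm, floor 4 mm; straight wall, foot bevelled to 63 mm over 14 mm; about 110 g. Origin: centre of its underside; z: its axis, to the mouth. It stands loose on the balance's pan and stays there. Bore 67 mm, so the medium cup has about 2.5 mm all round.
- cup_medium: Medium round steel cup, open on top, outside 62 mm wide, 74 mm tall, wall 3 mm, floor 4 mm; straight wall, foot bevelled to 52 mm over 14 mm; about 90 g. Origin: centre of its underside; z: its axis, to the mouth. Starts loose in its drain stand, leaning 35 degrees. Nested, its underside is 4 mm above the large cup's underside and its rim 28 mm above the large cup's. Bore 56 mm.
- cup_small: Smallest and tallest round steel cup, open on top, outside 51 mm wide, 96 mm tall, wall 3 mm, floor 4 mm; straight wall, foot bevelled to 41 mm over 14 mm; about 70 g. Origin: centre of its underside; z: its axis, to the mouth. Starts loose in its drain stand, leaning 35 degrees. Nested, its underside is 4 mm above the medium cup's underside and its rim 26 mm above the medium cup's.
- stand_medium: Fixed white stand on a blue foot plate (94 x 84 mm). The medium cup leans in it, mouth up and 35 degrees (0.61 rad) from upright towards the stand's -x, i.e. to the robot. Seat, rest and two cheeks reach 45 mm up the cup; the upper 29 mm is free. Draw the cup out along its axis. Origin: on the table, under the cup's origin, which is 32 mm above it.
- stand_small: Fixed white stand on a blue foot plate (94 x 73 mm), holds the small cup in the same way; the upper 51 mm of the cup is free. The cup's origin lies 29 mm above the stand's origin. The two stands may be in either place.
- balance: Fixed white bench balance, 225 mm deep (x) and 160 mm wide (y), with a round steel pan of 116 mm diameter whose top is 46 mm above the table; the pan is sprung: it starts to give at 5 N and sinks 5 mm at 25 N. Origin: under the pan's centre, at table height; the keypad deck (36 mm high) is on its -x side, towards the robot.
- zero_key: Blue membrane zero key, 24 x 22 mm, on the keypad deck of the balance, 112 mm from the pan's centre towards -x of the balance and 32 mm towards its -y, top 40.5 mm above the table. Origin: centre of its top face. It is pressed straight down; travel only 1.5 mm, resisting with about 1 N at first and 7.5 N at the stop, then rigid.
- glue: White glue bottle, 40 mm diameter, 123 mm tall, standing loose behind the balance; origin at the centre of its underside. Leave alone.
- bone: Brown fossil vertebra, 70 x 75 x 38 mm, lying loose behind the stands; origin under its middle. Leave alone.
Mind the look-alikes: they are no part of the job. What is shaped like the cup_large but green or yellow is not meant.

How it is judged:
On the way, in this order (a step that is already met when the one before it is completed fails the run):
1. the medium cup is lowered, still held, to the bottom of the large cup (within 6 mm) (z of cup_medium in the frame of cup_large between 0.001 and 0.01 m and horizontal distance between cup_medium and cup_large below 0.008 m and angle between the z axis of cup_medium and the z axis of cup_large, either way round below 0.12 rad and contact force between the fingers and cup_medium above 0.3 N), for 0.05 s.
2. with the medium cup seated, the small cup is lowered, still held, to its bottom (within 6 mm) (z of cup_medium in the frame of cup_large between 0.001 and 0.007 m and horizontal distance between cup_medium and cup_large below 0.007 m and angle between the z axis of cup_medium and the z axis of cup_large, either way round below 0.06 rad and z of cup_small in the frame of cup_medium between 0.001 and 0.01 m and horizontal distance between cup_small and cup_medium below 0.008 m and angle between the z axis of cup_small and the z axis of cup_medium, either way round below 0.12 rad and contact force between the fingers and cup_small above 0.3 N), for 0.05 s.
3. with all cups nested and released, the zero key is pressed with more than 4 N (z of cup_medium in the frame of cup_large between 0.001 and 0.007 m and horizontal distance between cup_medium and cup_large below 0.007 m and angle between the z axis of cup_medium and the z axis of cup_large, either way round below 0.06 rad and z of cup_small in the frame of cup_medium between 0.001 and 0.007 m and horizontal distance between cup_small and cup_medium below 0.007 m and angle between the z axis of cup_small and the z axis of cup_medium, either way round below 0.06 rad and contact force between the fingers and cup_small below 0.1 N and contact force between anything else and zero_key above 4 N), for 0.1 s.
At the end, for the whole second after the job is handed in: The large cup stands upright on the pan (within 45 mm of its centre); the medium cup is fully down in it and the small cup fully down in the medium one (underside no more than 7 mm above that of the cup around it, axes within 7 mm and 0.06 rad), all at rest, and the zero key is released (z of cup_large in the frame of balance between 0.042 and 0.05 m and horizontal distance between cup_large and balance below 0.045 m and angle between cup_large's own z axis and vertical below 0.06 rad and z of cup_medium in the frame of cup_large between 0.001 and 0.007 m and horizontal distance between cup_medium and cup_large below 0.007 m and angle between the z axis of cup_medium and the z axis of cup_large, either way round below 0.06 rad and z of cup_small in the frame of cup_medium between 0.001 and 0.007 m and horizontal distance between cup_small and cup_medium below 0.007 m and angle between the z axis of cup_small and the z axis of cup_medium, either way round below 0.06 rad and linear speed of each of cup_large, cup_medium, cup_small below 0.02 m/s and contact force between anything else and zero_key below 1 N); the robot touches nothing.
It fails at once if the zero key is pressed with more than 25 N (contact force between anything else and zero_key above 25 N).
It fails at once if the cups are slammed or pushed on the balance's pan with more than 30 N (contact force between cup_large and balance above 30 N).
It fails at once if the glue bottle is moved more than 30 mm or toppled (distance of glue from where it was at the start of the episode above 0.03 m or angle between glue's own z axis and vertical above 0.5 rad).
It fails at once if the vertebra is moved more than 30 mm (distance of bone from where it was at the start of the episode above 0.03 m).
It also fails if it takes over 64 s, if anything falls off the work surface, if the arm or the gripper's body presses on something with over 40 N, if the wrist force passes 120 N, or if a joint passes its speed limit or range.

## Robot

A 6-joint arm with a two-finger parallel gripper is mounted at the origin on a cart in front of the work surface, level with it; the furniture and walls round the work are solid. World frame = base frame: x ahead of the robot, y to its left, z up, the work surface at z = 0. Lengths are in m, angles in rad, forces in N, time in s.
With the tool pointing down it reaches from about 0.275 to 0.725 m from the base axis. Payload 15.9 kg.
Tool frame: the origin (TCP) lies on the centre line of the jaws, within the pads' length; the fingertips stand 17 mm ahead of it and the grasp point (between the pads) lies 2 mm behind it (ctrl.tips_ahead is the distance from the TCP to the fingertips, in m); z points along the fingers, y is the line along which they close (so a half turn about z gives the same grasp; the last joint's range is limited). The gripper opens to 85 mm and grips with 20 to 120 N. Pads are 22 mm wide; open, the fingers measure 114 mm over their backs; the gripper's body (76 mm by 85 mm) begins 54 mm behind the grasp point. The pads swing forward as they close: fully open they stand 13 mm farther back than shut.
Start: joints at [1.343, 0.213, -0.034, 1.323, 0, 1.571], TCP at [0.113, 0.487, 0.211] pointing down, gripper open.
Joint ranges: [-2.98, 2.98], [-0.74, 1.72], [-1.14, 1.35], [-2.1, 2.04], [-1.57, 1.44], [-3.14, 3.14]. Speed limits (rad/s): [1.89, 1.89, 2.39, 2.57, 3.14, 3.14].

## Interface

Orientations are given as [roll, pitch, yaw] about the fixed x, y, z axes, in that order (R = Rz(yaw) Ry(pitch) Rx(roll)).
In Python, from workcell import ctrl, camera gives the robot as it stands.
- The arm moves only by the tool step_arm, never from a script. Its argument "increments" is a list that holds one entry, the list of rows, each a list of 4 numbers: the shift along the world's x, y, z in m, then the turn about the world's z in rad. In form: [[[x, y, z, twist], ...]]. A call has 1 to 8 rows; each row shifts and turns the commanded pose from where the row before left it; what a row does not reach is not made up. A row lasts 1/8 s, in which the tool goes at most 62.5 mm and 10.7 degrees, less where a joint would pass 70% of its speed; a pose out of reach is approached as far as the arm can. A call with a gripper value outside its range is refused whole. "grip" is the closure, from -1 (fully open) to 1 (shut), set as the call begins (left out, the last holds). The fingers move at their own pace and stop on an object; the grip force is fixed at half the most. Time passes only in rows, so rows that do not move let the fingers close. It gives the time, the measured TCP pose, the force, the opening and the grip force at its end, in the units of the state.
- ctrl.state(): the state, without advancing time (a new reading comes with each control period).
- camera(name): name is "side" or "top" or "wrist"; returns a dict with "pixels" (480x640x3 uint8, red, green, blue), "depth" (480x640 float32, m along the optical axis (not along the pixel's ray), 0 where there is no reading), "K" (3x3 intrinsics, pixels), "R" (3x3) and "t" (3): a world point X has camera coordinates R X + t. Camera axes: x right, y down, z forward; pixel columns grow to the right and rows downward; lengths in m; the calibration is good to about 2 mm. A picture is of the moment at which its call begins.
- ctrl.close_job(): hands the job in; it is judged then, once.
The state is a dict: "time": time; "joints": joint angles; "joint_vel": joint speeds; "effort": joint torques, N m; "ee_pos": TCP position; "ee_rot": TCP orientation; "wrist_force": force on the tool from outside, world axes, zero at the start; "wrist_torque": the same for the moment, N m; "width": opening from 0.0 (shut) to 1.0 (fully open); "gripper_force": force on a finger pad.
Only numpy, scipy, OpenCV 4.12 (cv2) and the standard library are available. Lean on these libraries where they do the work, as an engineer would, in place of code of your own. Each camera call takes 0.05 s, during which the arm holds its last target. There are 200 camera calls.

## Working session

There is one attempt and no reset: what is moved stays moved. The work goes in short steps, Python scripts to look and compute and a tool call to move; the robot and the scene stay as the last step left them, time stands still between calls to the robot, and variables do not carry over. Pictures are saved under pics/ and viewed, at most 10 in all, crops included, and the job is handed in when it is done.

Besides the shell and the picture viewer there is one more tool, called after "Call:" as name(argument=value, ...) on one line, values as JSON. step_arm: Moves the arm, as the interface text tells. Its arguments: {"type":"object","properties":{"increments":{"type":"array"},"grip":{"type":"number"}},"required":["increments"]}

```bash
mkdir -p pics; cat > h.py <<'E'
import numpy as np, cv2
from workcell import ctrl, camera
def snap(name, f=None):
    c=camera(name)
    if f: cv2.imwrite('pics/'+f+'.png', c['pixels'][:,:,::-1]); np.savez('pics/'+f+'.npz',**c)
    return c
def cloud(c):
    d=c['depth']; v,u=np.mgrid[:480,:640]; K=c['K']
    P=np.stack([(u-K[0,2])/K[0,0]*d,(v-K[1,2])/K[1,1]*d,d],-1)
    W=(P-c['t'])@c['R']; W[d==0]=np.nan
    return W
E
python3 - <<'E'
from h import *
for n in ['side','top']:
    c=snap(n,n+'0'); print(n,c['K'].tolist(),(-c['R'].T@c['t']).round(3))
print(ctrl.state(),ctrl.tips_ahead)
E
```

```text
side [[526.5481161415349, 0.0, 335.30532190737847], [0.0, 526.5481161415349, 232.68147822750367], [0.0, 0.0, 1.0]] [0.194 0.603 0.508]
top [[488.1650658562047, 0.0, 328.12428417595845], [0.0, 488.1650658562047, 231.5596843850586], [0.0, 0.0, 1.0]] [ 0.617 -0.039  0.892]
{'time': 0.1, 'joints': array([ 1.34299206e+00,  2.13316182e-01, -3.49999836e-02,  1.32348743e+00,
        6.84750955e-06,  1.57081456e+00]), 'joint_vel': array([ 0.00056266, -0.00165797,  0.00253585, -0.00122745, -0.0010863 ,
       -0.00020093]), 'effort': array([-2.26906675e-03, -6.87244248e+01,  4.87810421e+01,  1.20199670e-02,
       -1.54057866e-04,  5.79507322e-07]), 'ee_pos': array([0.11284349, 0.48676446, 0.2106596 ]), 'ee_rot': array([-3.14058539e+00, -6.82914475e-06,  2.91377015e+00]), 'wrist_force': array([ 0.01564192, -0.2883201 ,  0.37736654]), 'wrist_torque': array([-0.06029641, -0.02301092,  0.03121614]), 'gripper_force': 0.0, 'width': 1.0002631622507456} 0.017
```

View pics/top0.png

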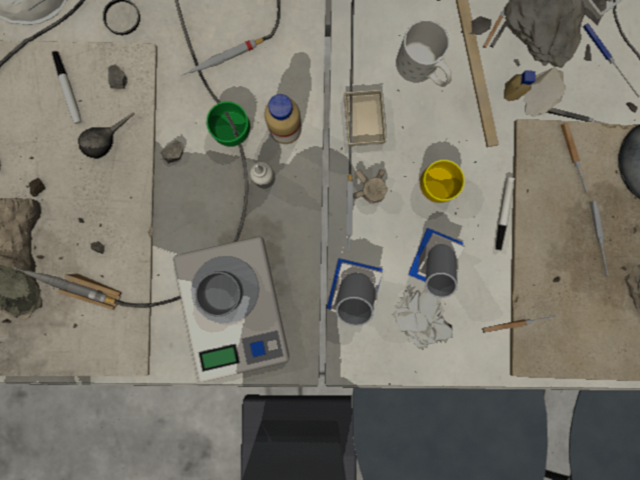

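View pics/side0.png

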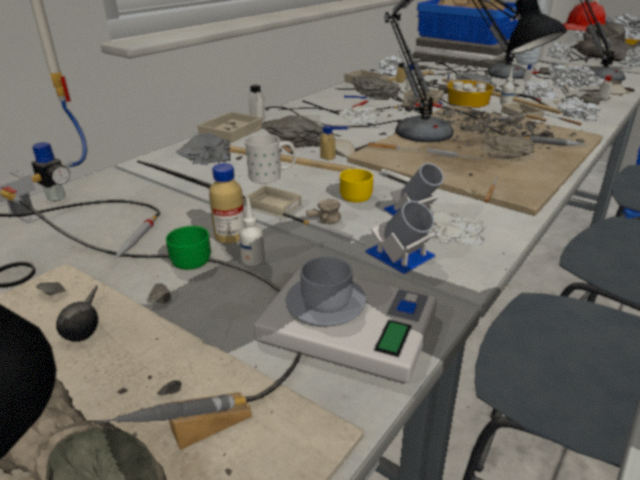

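```bash
cat > m.py <<'E'
from h import *
c=dict(np.load('pics/top0.npz')); W=cloud(c); hsv=cv2.cvtColor(c['pixels'],cv2.COLOR_RGB2HSV)
def ray(u,v,z):
    K=c['K'];d=c['R'].T@np.array([(u-K[0,2])/K[0,0],(v-K[1,2])/K[1,1],1]);o=-c['R'].T@c['t'];return o+d*(z-o[2])/d[2]
print('table z',np.nanmedian(W[330:350,450:490,2]),'edge x',ray(400,384,0))
blue=cv2.inRange(hsv,(100,120,60),(130,255,255))
for nm,(u0,u1,v0,v1) in dict(med=(322,392,250,335),small=(402,470,222,305),key=(245,270,335,360)).items():
    m=np.zeros_like(blue);m[v0:v1,u0:u1]=blue[v0:v1,u0:u1];vs,us=np.nonzero(m)
    z=np.nanmedian(W[m>0][:,2]);P=np.array([ray(u,v,z)[:2] for u,v in zip(us,vs)]).astype(np.float32)
    r=cv2.minAreaRect(P*1000);print(nm,len(us),'z',round(float(z),4),r, cv2.boxPoints(r).round(0).tolist())
# balance outline
m=((hsv[...,1]<40)&(W[...,2]>.025)&(W[...,2]<.055)).astype(np.uint8);m[:,:165]=0;m[:,300:]=0;m[:230]=0
P=W[m>0][:,:2].astype(np.float32)*1000;r=cv2.minAreaRect(P);print('bal',r,cv2.boxPoints(r).round(0).tolist())
# large cup rim
R=W[255:330,180:260].reshape(-1,3);R=R[(R[:,2]>.09)&(R[:,2]<.102)];print('large rim',len(R),cv2.minEnclosingCircle(R[:,:2].astype(np.float32)*1000),np.nanmedian(R[:,2]))
for nm,(u0,u1,v0,v1) in dict(med=(330,380,265,330),small=(418,462,240,300)).items():
    R=W[v0:v1,u0:u1].reshape(-1,3);R=R[R[:,2]>.05];print(nm,'top z',np.nanmax(R[:,2]),len(R))
E
python3 m.py
python3 -c "
import cv2
a=cv2.imread('pics/top0.png')[215:385,165:475];cv2.imwrite('pics/crop1.png',cv2.resize(a,(775,425),interpolation=3))"
```

```text
table z 0.0002324072241261924 edge x [ 0.38670899 -0.19877578  0.        ]
med 263 z 0.0058 ((581.8841552734375, -95.47901916503906), (62.01553726196289, 119.6302261352539), 36.81179428100586) [[521.0, -66.0], [593.0, -162.0], [643.0, -125.0], [571.0, -29.0]]
small 389 z 0.006 ((615.5867309570312, -260.33404541015625), (70.49008178710938, 92.501953125), 68.59485626220703) [[560.0, -276.0], [646.0, -310.0], [672.0, -244.0], [585.0, -211.0]]
key 180 z 0.0404 ((455.25048828125, 55.93629455566406), (23.733684539794922, 21.803049087524414), 12.74185562133789) [[441.0, 64.0], [446.0, 43.0], [469.0, 48.0], [464.0, 69.0]]
bal ((522.2522583007812, 104.8692855834961), (224.96926879882812, 161.03407287597656), 13.701457023620605) [[394.0, 156.0], [432.0, 0.0], [651.0, 53.0], [612.0, 210.0]]
large rim 305 ((552.564453125, 116.10395050048828), 36.787288665771484) 0.09529194546505063
med top z 0.11057989101554433 1570
small top z 0.12426236478466045 1459
```

View pics/crop1.png

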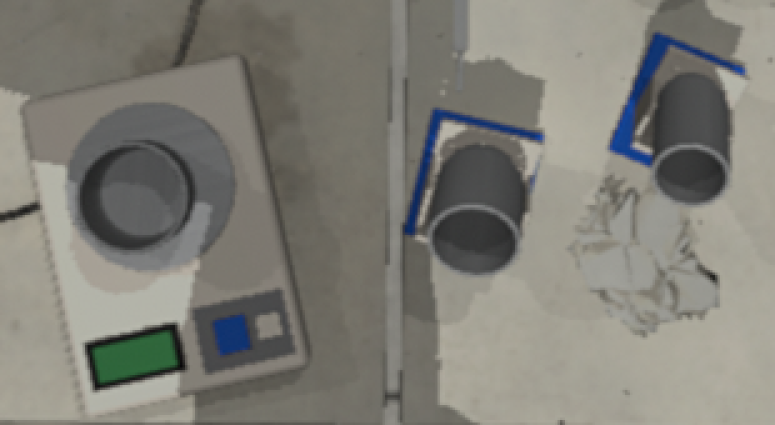

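```bash
cat >> m.py <<'E'
print('----')
from scipy.optimize import least_squares
def edgefit(pts): # pixel pairs
    a,b=[ray(*p,.006) for p in pts];return np.degrees(np.arctan2(*(b-a)[[1,0]]))
def cup(nm,box,yaw,r,H,oz):
    u0,u1,v0,v1=box
    S=W[v0:v1,u0:u1].reshape(-1,3);S=S[S[:,2]>.05]
    for y in yaw:
        t=np.radians(35);y_=np.radians(y);a=np.array([-np.sin(t)*np.cos(y_),-np.sin(t)*np.sin(y_),np.cos(t)])
        s=S@a; top=np.percentile(s,99.5); R=S[s>top-.003]
        e=np.array([-np.sin(y_),np.cos(y_),0]);f=np.cross(e,a)*-1
        q=np.c_[R@e,R@f]
        # outer envelope: fit circle of mean wall radius
        o=least_squares(lambda p:np.hypot(*(q-p[:2]).T)-p[2],[*q.mean(0),r-.0015],loss='soft_l1',f_scale=.001)
        rc=o.x[0]*e+o.x[1]*f+a*np.median(R@a); 
        # axis direction from the cylinder's upper side: offsets along e at various s
        side=S[(s<top-.012)&(s>top-.03*H/.074)]; 
        print(nm,y,len(R),'r',o.x[2].round(4),'cost',o.cost,'rim',rc.round(4),'origin',(rc-H*a).round(4),'want z',oz,'a',a.round(3))
for n,p in dict(medback=[(339,260),(382,269)],medleft=[(339,260),(327,309)],smback=[(428,229),(463,245)],smleft=[(428,229),(410,275)]).items(): print(n,edgefit(p))
cup('med',(325,385,262,335),(-9,-11,-13,-15),.031,.074,.032)
cup('small',(415,465,238,302),(-18,-20,-22,-24),.0255,.096,.029)
E
python3 m.py | sed -n '/----/,$p'
```

```text
----
medback -100.85190132874668
medleft 167.1014854687973
smback -113.53021529608323
smleft 159.0128629754577
med -9 154 r 0.0292 cost 6.220001761199672e-05 rim [ 0.5273 -0.1067  0.0926] origin [ 0.5693 -0.1134  0.032 ] want z 0.032 a [-0.567  0.09   0.819]
med -11 155 r 0.0293 cost 6.356208649427061e-05 rim [ 0.5274 -0.1066  0.0926] origin [ 0.569  -0.1147  0.032 ] want z 0.032 a [-0.563  0.109  0.819]
med -13 160 r 0.0293 cost 6.529957988254446e-05 rim [ 0.5274 -0.1066  0.0927] origin [ 0.5688 -0.1161  0.032 ] want z 0.032 a [-0.559  0.129  0.819]
med -15 146 r 0.0293 cost 6.107438336393762e-05 rim [ 0.5273 -0.1066  0.0927] origin [ 0.5683 -0.1176  0.032 ] want z 0.032 a [-0.554  0.148  0.819]
small -18 126 r 0.0238 cost 5.2828914016212966e-05 rim [ 0.573  -0.2445  0.1073] origin [ 0.6254 -0.2615  0.0287] want z 0.029 a [-0.546  0.177  0.819]
small -20 149 r 0.0238 cost 6.479209216501705e-05 rim [ 0.573  -0.2446  0.1072] origin [ 0.6247 -0.2634  0.0285] want z 0.029 a [-0.539  0.196  0.819]
small -22 146 r 0.0237 cost 6.426587493252256e-05 rim [ 0.573  -0.2445  0.1072] origin [ 0.624  -0.2652  0.0286] want z 0.029 a [-0.532  0.215  0.819]
small -24 132 r 0.0237 cost 5.370558923076413e-05 rim [ 0.5729 -0.2445  0.1074] origin [ 0.6232 -0.2669  0.0287] want z 0.029 a [-0.524  0.233  0.819]
```

Candidates: for the large cup, grey (218,293) on the pan versus green (228,123) and yellow (441,181). I choose the grey one. For the leaning cups, (355,311) is the bigger one and so the medium, and (441,285) is the small. The fitted rim radii of 29.3 and 23.8 mm agree with that.

Call:
step_arm(increments=[[[0.026,-0.037,0,0],[0.026,-0.037,0,0],[0.026,-0.037,0,0],[0.026,-0.037,0,0],[0.026,-0.037,0,0],[0.026,-0.037,0,0],[0.026,-0.037,0,0],[0.026,-0.037,0,0]]], grip=-1)

```text
time: 1.1
ee_pos: [0.3214, 0.1897, 0.211]
ee_rot: [-3.142, -0.0, 2.914]
wrist_force: [-0.4, 0.1, 0.6]
width: 0.997
gripper_force: 0.0
```

Call:
step_arm(increments=[[[0.026,-0.037,0,0],[0.026,-0.037,0,0],[0.026,-0.037,0,0],[0.026,-0.037,0,0],[0.026,-0.037,0,0],[0.026,-0.037,0,0],[0.026,-0.037,0,0],[0.026,-0.037,0,0]]])

```text
time: 2.1
ee_pos: [0.5294, -0.1063, 0.2108]
ee_rot: [3.142, -0.001, 2.914]
wrist_force: [0.2, 0.7, 0.3]
width: 1.0
gripper_force: 0.0
```

```bash
python3 - <<'E'
from h import *
s=ctrl.state();print(s['ee_pos'],s['ee_rot'],s['joints'].round(3),s['time'])
snap('wrist','w1')
E
```

```text
[ 0.52941871 -0.10630598  0.21078226] [ 3.14151875e+00 -5.51723317e-04  2.91361489e+00] [-0.198  0.297  0.075  1.349  0.     0.03 ] 2.1
```

View pics/w1.png

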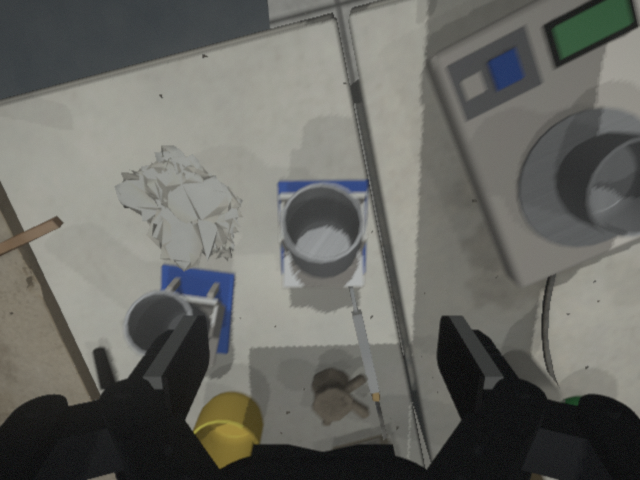

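```bash
python3 - <<'E'
from h import *
c=dict(np.load('pics/w1.npz'));W=cloud(c)
tcp=np.array([.5294,-.1063,.2108])
F=W.reshape(-1,3);F=F[(F[:,2]>.15)];
ps=2.914;tx=np.array([np.cos(ps),np.sin(ps)]);ty=np.array([np.sin(ps),-np.cos(ps)])
L=np.c_[(F[:,:2]-tcp[:2])@tx,(F[:,:2]-tcp[:2])@ty,F[:,2]-tcp[2]]
for sgn in(1,-1):
    l=L[(L[:,1]*sgn>0)&(abs(L[:,0])<.03)];print(len(l),'tip z',np.percentile(l[:,2],[0,1,3]),'inner y',np.percentile(l[:,1]*sgn,[0,2]))
    t=l[l[:,2]<np.percentile(l[:,2],5)+.003];print(t.mean(0),t.min(0),t.max(0))
# cup rim as seen close up
S=W[170:300,270:380].reshape(-1,3);S=S[(S[:,2]>.06)];y=np.radians(-12.5);t=np.radians(35)
a=np.array([-np.sin(t)*np.cos(y),-np.sin(t)*np.sin(y),np.cos(t)]);s=S@a;R=S[s>np.percentile(s,99.5)-.003]
e=np.array([-np.sin(y),np.cos(y),0]);f=-np.cross(e,a);q=np.c_[R@e,R@f].astype(np.float32)
(cx,cy),r=cv2.minEnclosingCircle(q*1000);print('rim',(cx*e+cy*f)/1000+a*np.median(R@a),r)
E
```

```text
23983 tip z [0.032235   0.03779581 0.04311959] inner y [2.19582249e-06 3.40431305e-03]
[0.00455306 0.04601585 0.04328666] [-0.01092758  0.0430246   0.032235  ] [0.012327   0.05756625 0.05046579]
24089 tip z [0.03226574 0.03782808 0.04311259] inner y [2.41166559e-06 3.20922600e-03]
[ 0.00463849 -0.04421089  0.04324563] [-0.01099795 -0.05565303  0.03226574] [ 0.01259301 -0.04124499  0.05047509]
rim [ 0.52632892 -0.10391871  0.09139357] 31.128185272216797
```

```bash
python3 - <<'E'
from h import *
c=dict(np.load('pics/w1.npz'));W=cloud(c);print('cam',-c['R'].T@c['t'],c['R'].round(3).tolist(),c['K'][0])
for p in [(445,322),(460,322),(470,330),(480,345),(495,350),(500,380),(205,330),(190,350),(300,120),(520,420)]: print(p,c['depth'][p[1],p[0]],W[p[1],p[0]].round(4))
E
```

```text
cam [ 0.45009363 -0.08689983  0.37331012] [[0.227, 0.974, 0.001], [0.924, -0.215, 0.315], [0.307, -0.071, -0.949]] [400.25077384   0.         322.72261906]
(445, 322) 0.13884783 [ 0.5291 -0.0617  0.2507]
(460, 322) 0.1367602 [ 0.529  -0.0571  0.2525]
(470, 330) 0.13172817 [ 0.5293 -0.0555  0.2578]
(480, 345) 0.12268936 [ 0.5288 -0.0557  0.2672]
(495, 350) 0.12843382 [ 0.5351 -0.0499  0.2627]
(500, 380) 0.10699304 [ 0.5286 -0.0565  0.2837]
(205, 330) 0.14550753 [ 0.5157 -0.1461  0.2457]
(190, 350) 0.12894233 [ 0.5131 -0.1454  0.2622]
(300, 120) 0.35712263 [ 0.4573 -0.1092  0.001 ]
(520, 420) 0.09161421 [ 0.5268 -0.0584  0.2995]
```

```bash
python3 - <<'E'
from h import *
c=snap('side','s1');W=cloud(c);K=c['K']
def pr(X): p=K@(c['R']@np.array(X)+c['t']);return (p[:2]/p[2]).round(0)
print(pr([.5294,-.1063,.2108]),pr([.53,-.06,.245]),pr([.53,-.06,.207]),pr([.516,-.146,.245]),pr([.516,-.146,.207]))
u,v=pr([.53,-.08,.22]).astype(int)
cv2.imwrite('pics/s1c.png',cv2.resize(c['pixels'][max(0,v-110):v+110,u-130:u+130,::-1],(780,660)[:2] if 0 else (700,592)));print(u,v)
E
```

```text
[424. 148.] [411. 135.] [409. 159.] [445. 122.] [442. 145.]
416 147
```

View pics/s1c.png

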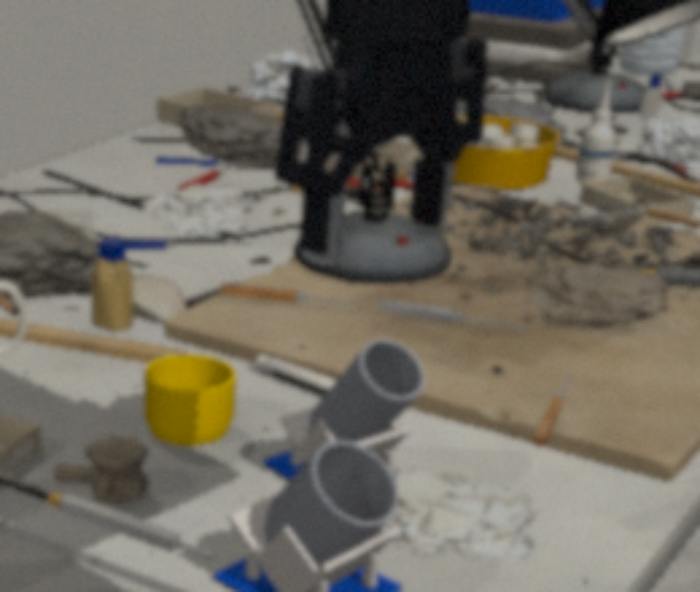

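Both cameras put the open fingertips about 33 mm above the reported TCP, which does not match the stated 17 mm ahead of it. I'll place the tips by what the images show.

Call:
step_arm(increments=[[[0.0035,-0.001,-0.03,0.01],[0,0,-0.03,0],[0,0,-0.03,0],[0,0,-0.03,0],[0,0,-0.03,0],[0,0,-0.01,0],[0,0,0,0]]])

```text
time: 3.08
ee_pos: [0.5321, -0.1057, 0.0511]
ee_rot: [3.142, -0.001, 2.924]
wrist_force: [0.3, 0.7, 0.7]
width: 0.997
gripper_force: 0.0
```

```bash
cat > t.py <<'E'
from h import *
import sys
def tips(f):
    c=snap('wrist',f);W=cloud(c);s=ctrl.state();tcp=s['ee_pos'];ps=s['ee_rot'][2]
    tx=np.array([np.cos(ps),np.sin(ps)]);ty=np.array([np.sin(ps),-np.cos(ps)])
    F=W.copy();hsv=cv2.cvtColor(c['pixels'],cv2.COLOR_RGB2HSV);dark=hsv[...,2]<75
    L=np.stack([(F[...,:2]-tcp[:2])@tx,(F[...,:2]-tcp[:2])@ty,F[...,2]-tcp[2]],-1)
    for sg in (1,-1):
        m=dark&(L[...,1]*sg>.015)&(L[...,1]*sg<.06)&(abs(L[...,0])<.014)&(L[...,2]>-.03);l=L[m]
        print('finger',sg,m.sum(),'tip z rel TCP',np.percentile(l[:,2],[0,.5,2]).round(4),'inner',np.percentile(l[:,1]*sg,[1,5]).round(4))
    print(s['ee_pos'].round(4),s['ee_rot'].round(3),s['wrist_force'].round(1),s['width'],s['gripper_force'],s['time'])
    return c,W,L
if __name__=='__main__': tips(sys.argv[1])
E
python3 t.py w2
```

```text
finger 1 11399 tip z rel TCP [-0.0263 -0.0218 -0.0108] inner [0.0155 0.0178]
finger -1 12125 tip z rel TCP [-0.0253 -0.02   -0.0072] inner [0.0157 0.0186]
[ 0.5327 -0.1058  0.0519] [3.142e+00 1.000e-03 2.924e+00] [0.3 0.2 0.7] 1.0009496415592172 0.0 3.125
```

View pics/w2.png

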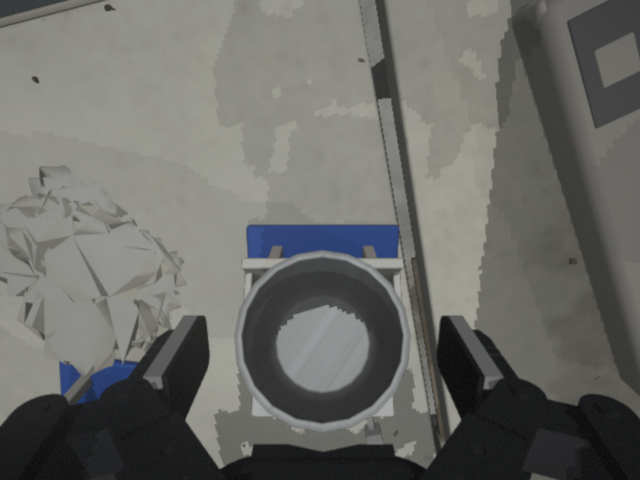

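The wrist view shows the medium cup's rim centred at (323,340), midway between the fingertips at 208 and 438, and its stand cheeks are below. I'll lower a little and close.

Call:
step_arm(increments=[[[0,0,-0.004,0],[0,0,0,0],[0,0,0,0],[0,0,0,0],[0,0,0,0],[0,0,0,0],[0,0,0,0],[0,0,0,0]]], grip=1)

```text
time: 4.12
ee_pos: [0.533, -0.1061, 0.0482]
ee_rot: [3.142, 0.002, 2.924]
wrist_force: [-3.0, 0.6, 8.9]
width: 0.716
gripper_force: 63.8
```

```bash
python3 t.py w3
```

```text
finger 1 16015 tip z rel TCP [-0.0294 -0.017  -0.0039] inner [0.0157 0.0219]
finger -1 16488 tip z rel TCP [-0.0216 -0.0148 -0.0004] inner [0.0169 0.0233]
[ 0.533  -0.1061  0.0482] [3.142e+00 2.000e-03 2.924e+00] [-2.6  0.5  8.6] 0.7125140149638161 63.842440098524094 4.175
```

View pics/w3.png

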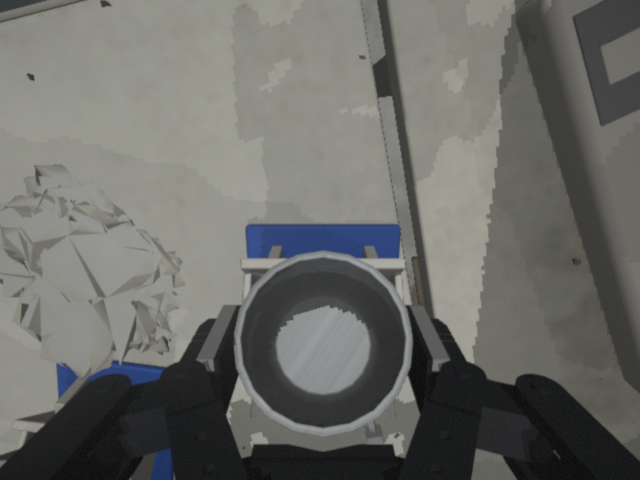

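Call:
step_arm(increments=[[[-0.011,0.0024,0.0164,0],[-0.011,0.0024,0.0164,0],[-0.011,0.0024,0.0164,0],[-0.011,0.0024,0.0164,0],[-0.005,0,0.009,0],[-0.005,0,0.009,0],[-0.005,0,0.009,0],[-0.005,0,0.009,0]]])

```text
time: 5.18
ee_pos: [0.4681, -0.0964, 0.1491]
ee_rot: [-3.142, -0.0, 2.924]
wrist_force: [-0.4, 0.6, -1.0]
width: 0.712
gripper_force: 65.3
```

Call:
step_arm(increments=[[[0,0,0,0.169],[0,0,0,0.169],[0,0,0,0.169],[0,0,0,0.169],[0,0,0,0.169],[0,0,0,0.169]]])

```text
time: 5.92
ee_pos: [0.4682, -0.0964, 0.1489]
ee_rot: [3.141, -0.0, -2.34]
wrist_force: [-0.6, -0.2, -0.2]
width: 0.715
gripper_force: 65.3
```

Call:
step_arm(increments=[[[0,0,0,0.169],[0,0,0,0.169],[0,0,0,0.169],[0,0,0,0.169],[0,0,0,0.169],[0,0,0,0.169],[0,0,0,0]]])

```text
time: 6.8
ee_pos: [0.4683, -0.0963, 0.1488]
ee_rot: [3.141, 0.0, -1.332]
wrist_force: [0.2, 0.0, -1.1]
width: 0.714
gripper_force: 65.3
```

```bash
python3 - <<'E'
from h import *
c=dict(np.load('pics/top0.npz'));W=cloud(c);hsv=cv2.cvtColor(c['pixels'],cv2.COLOR_RGB2HSV)
# height profile of the balance's right flank
for x in (.45,.47,.5,.55,.6):
    y0=(x-.432)*.242
    print(x,[round(float(np.nanmedian(W[(abs(W[...,0]-x)<.004)&(abs(W[...,1]-y0-d)<.002)][:,2])),4) for d in (-.012,-.006,-.003,0,.003,.006,.012,.02)])
c=snap('top','t2');W=cloud(c);s=ctrl.state();print(s['ee_pos'],s['joints'].round(2),s['width'],s['time'])
snap('side','s2')
E
python3 -c "
import cv2
a=cv2.imread('pics/side0.png');a=cv2.imread('pics/s2.png')[90:330,290:590];cv2.imwrite('pics/s2c.png',cv2.resize(a,(750,600),interpolation=3))"
```

```text
0.45 [-0.0004, -0.0011, 0.0001, 0.011, 0.0336, 0.0346, 0.0369, 0.0374]
0.47 [0.0008, 0.0002, 0.0006, 0.0151, 0.0336, 0.0359, 0.0375, 0.0375]
0.5 [-0.001, -0.0004, -0.0001, 0.0196, 0.0332, 0.0358, 0.0358, 0.0351]
0.55 [-0.0003, -0.0002, -0.0005, 0.016, 0.0333, 0.0356, 0.0349, 0.0351]
0.6 [-0.0009, -0.0002, 0.0002, 0.0018, 0.0322, 0.035, 0.0361, 0.0358]
[ 0.46833375 -0.09634843  0.14880986] [-0.2   0.19 -0.22  1.16  0.   -2.01] 0.7151987890313686 6.85
```

View pics/s2c.png

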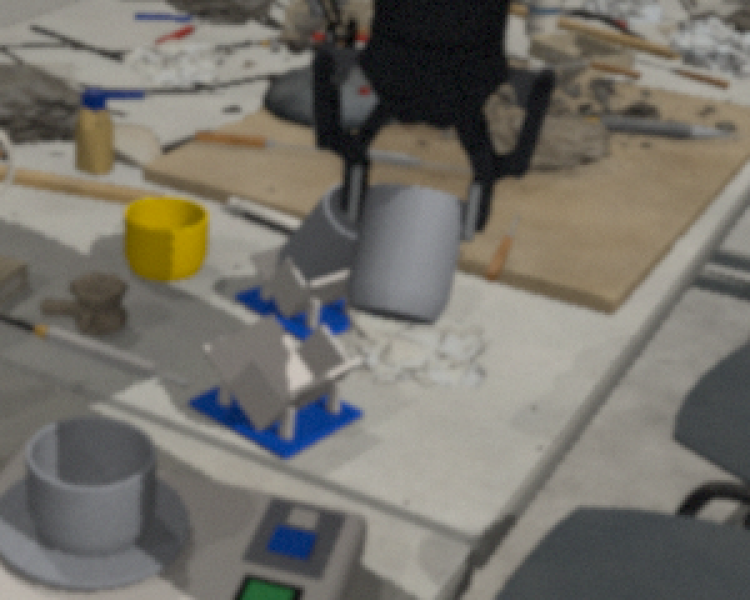

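```bash
cat > tilt.py <<'E'
from h import *
import sys
def tilt(f,cam='side',band=.005):
    s=ctrl.state();p=s['ee_pos'];ps=s['ee_rot'][2];c=snap(cam,f);W=cloud(c)
    tx=np.array([np.cos(ps),np.sin(ps)]);ty=np.array([np.sin(ps),-np.cos(ps)])
    D=W[...,:2]-p[:2];n=D@tx;e=D@ty;z=W[...,2]   # n>0 : mouth side, n<0 : foot side (towards the wall)
    for sgn in (-1,1):
        m=(abs(e)<band)&(n*sgn>.005)&(n*sgn<.075)&(z>max(p[2]-.06,.012))&(z<p[2]+.06)
        if m.sum()<15: continue
        h=(z[m]-p[2]);o=n[m];k=np.argsort(h)
        print(sgn,'n=',m.sum(),[(round(float(np.median(h[b])),4),round(float(np.median(o[b])),4)) for b in np.array_split(k,10)])
    print(p.round(4),s['wrist_force'].round(1),s['width'],s['gripper_force'],s['time'])
if __name__=='__main__': tilt(sys.argv[1])
E
python3 tilt.py s3
```

```text
-1 n= 370 [(-0.0094, -0.0452), (0.004, -0.0543), (0.0114, -0.0525), (0.0181, -0.0484), (0.0247, -0.0437), (0.031, -0.0399), (0.0378, -0.0353), (0.0441, -0.0305), (0.0506, -0.026), (0.0566, -0.0218)]
[ 0.4684 -0.0964  0.1488] [-0.8  0.1 -1.3] 0.7118208435988725 65.28593055903912 6.9
```

Call:
step_arm(increments=[[[-0.0007,0.008,-0.023,0],[-0.0007,0.008,-0.023,0],[-0.0007,0.008,-0.023,0],[-0.0007,0.008,-0.023,0],[-0.0007,0.008,-0.022,0],[0,0,0,0]]])

```text
time: 7.7
ee_pos: [0.4637, -0.0559, 0.0338]
ee_rot: [3.139, 0.001, -1.333]
wrist_force: [-0.4, 0.3, -0.9]
width: 0.712
gripper_force: 65.4
```

Call:
step_arm(increments=[[[-0.0007,0.0029,0,0],[-0.0007,0.0029,0,0],[-0.0007,0.0029,0,0],[-0.0007,0.0029,0,0]]])

```text
time: 8.2
ee_pos: [0.4635, -0.0469, 0.0359]
ee_rot: [-3.14, -0.006, -1.333]
wrist_force: [2.2, -20.5, 9.2]
width: 0.714
gripper_force: 66.3
```

```bash
python3 tilt.py s4
```

```text
-1 n= 369 [(0.0008, -0.061), (0.0022, -0.0629), (0.0086, -0.052), (0.016, -0.0482), (0.0231, -0.0445), (0.0294, -0.0394), (0.0366, -0.0353), (0.0433, -0.0307), (0.05, -0.0262), (0.0567, -0.0221)]
[ 0.4635 -0.0469  0.0359] [  2.2 -20.5   9.2] 0.7139121390849589 66.29341676831245 8.2
```

Call:
step_arm(increments=[[[0.001,-0.0039,0,0],[0,0,-0.002,0],[-0.0007,0.0028,0.0043,0],[-0.0008,0.0031,0.0039,0],[-0.0008,0.0034,0.0037,0],[0,0,0,0]]])

```text
time: 9.0
ee_pos: [0.4609, -0.0397, 0.045]
ee_rot: [3.142, -0.002, -1.331]
wrist_force: [1.7, -7.4, -2.8]
width: 0.715
gripper_force: 66.0
```

```bash
python3 tilt.py s5
```

```text
-1 n= 389 [(-0.0087, -0.0528), (-0.0072, -0.0645), (-0.0026, -0.0467), (0.0065, -0.0438), (0.0147, -0.0406), (0.0228, -0.0373), (0.0301, -0.0334), (0.0377, -0.0296), (0.0455, -0.0266), (0.0538, -0.0227)]
1 n= 29 [(0.0273, 0.0306), (0.029, 0.0302), (0.0292, 0.0292), (0.0295, 0.0317), (0.0301, 0.0309), (0.031, 0.03), (0.0321, 0.0309), (0.0326, 0.0319), (0.0327, 0.0323), (0.0334, 0.0307)]
[ 0.4609 -0.0397  0.045 ] [ 1.7 -7.4 -2.8] 0.7147955313479082 65.95656104385853 9.0
```

Call:
step_arm(increments=[[[-0.0009,0.0037,0.0035,0],[-0.0009,0.0039,0.0031,0],[-0.001,0.0042,0.0029,0],[-0.001,0.0043,0.0025,0],[-0.0011,0.0046,0.0022,0],[0,0,0,0]]])

```text
time: 9.8
ee_pos: [0.4559, -0.0188, 0.0591]
ee_rot: [3.141, -0.001, -1.331]
wrist_force: [1.9, -6.0, -2.1]
width: 0.712
gripper_force: 66.0
```

```bash
python3 tilt.py s6
```

```text
-1 n= 425 [(-0.0229, -0.0479), (-0.022, -0.0525), (-0.0213, -0.0526), (-0.0188, -0.0282), (-0.0061, -0.0279), (0.0048, -0.0272), (0.0147, -0.0266), (0.0248, -0.0254), (0.0349, -0.0252), (0.0443, -0.024)]
1 n= 110 [(0.0171, 0.0325), (0.0203, 0.0326), (0.0235, 0.0325), (0.026, 0.033), (0.0294, 0.0329), (0.0316, 0.0333), (0.0345, 0.0346), (0.0375, 0.0344), (0.0405, 0.0339), (0.0426, 0.0355)]
[ 0.4559 -0.0188  0.0591] [ 1.9 -6.  -2.1] 0.7123052919741772 65.96040710806847 9.8
```

Call:
step_arm(increments=[[[-0.0005,0.002,0.0007,0],[-0.0005,0.002,0.0003,0],[0,0,0,0]]])

```text
time: 10.22
ee_pos: [0.4552, -0.0152, 0.0603]
ee_rot: [-3.141, -0.002, -1.332]
wrist_force: [1.2, -8.6, 2.0]
width: 0.712
gripper_force: 66.6
```

```bash
python3 tilt.py s7
```

```text
-1 n= 434 [(-0.024, -0.0331), (-0.0232, -0.049), (-0.0225, -0.0488), (-0.0216, -0.0393), (-0.0096, -0.0256), (0.001, -0.0254), (0.0113, -0.0254), (0.0223, -0.0247), (0.0328, -0.0241), (0.0433, -0.0245)]
1 n= 125 [(0.0145, 0.0344), (0.0178, 0.034), (0.022, 0.0327), (0.0259, 0.033), (0.029, 0.0339), (0.0315, 0.0342), (0.0351, 0.0337), (0.0381, 0.0345), (0.0416, 0.0345), (0.0443, 0.0349)]
[ 0.4552 -0.0152  0.0603] [ 1.2 -8.6  2. ] 0.7122313159697574 66.63443237543106 10.225
```

Call:
step_arm(increments=[[[-0.0002,0.001,0,0],[0.0024,-0.0097,0.005,0],[0,0,0.03,0],[0,0,0.03,0],[0,0,0.027,0],[0,0,0,0]]])

```text
time: 11.02
ee_pos: [0.4583, -0.0234, 0.1537]
ee_rot: [-3.138, -0.0, -1.331]
wrist_force: [0.3, 0.3, -1.0]
width: 0.714
gripper_force: 66.6
```

Call:
step_arm(increments=[[[0.0235,0.036,0,0],[0.0235,0.036,0,0],[0.0235,0.036,0,0],[0.0235,0.036,0,0],[0,0,0,0],[0,0,0,0]]])

```text
time: 11.78
ee_pos: [0.5504, 0.1203, 0.151]
ee_rot: [3.14, 0.0, -1.331]
wrist_force: [-0.0, -0.7, -0.9]
width: 0.71
gripper_force: 66.5
```

```bash
cat > fit.py <<'E'
from h import *
from scipy.optimize import least_squares
def circ(P,r):  # P xy (N,2), known radius
    o=least_squares(lambda p:np.hypot(*(P-p).T)-r,P.mean(0)+[0,-.0],loss='soft_l1',f_scale=.001);return o.x,np.abs(o.fun).mean()
def cyl(W,xy,z0,z1,r,cam,pad=.05):
    # side-wall points facing the side camera, by height slices
    out=[]
    for z in np.arange(z0,z1,.01):
        m=(abs(W[...,2]-z)<.005)&(np.hypot(W[...,0]-xy[0],W[...,1]-xy[1])<pad)
        P=W[m][:,:2]
        # keep outer, convex surface facing the camera
        d=np.array(cam[:2])-xy;d/=np.linalg.norm(d);P=P[(P-xy)@d>.3*r]
        if len(P)<20: continue
        x,e=circ2(P,r,xy-0*d);out.append((round(z,3),*x.round(4),round(e,4),len(P)))
    return out
def circ2(P,r,x0):
    o=least_squares(lambda p:np.hypot(*(P-p).T)-r,x0,loss='soft_l1',f_scale=.001);return o.x,np.abs(o.fun).mean()
E
cat > look.py <<'E'
from fit import *
import sys
s=ctrl.state();p=s['ee_pos'];f=sys.argv[1];r=float(sys.argv[2])
a=snap('side',f+'s');W=cloud(a);cam=-a['R'].T@a['t']
print(p.round(4),s['ee_rot'].round(3),s['width'],s['gripper_force'],s['wrist_force'].round(1))
print('held/side');[print(*o) for o in cyl(W,p[:2],.1,p[2]+.04,r,cam)]
print('large/side');[print(*o) for o in cyl(W,np.array([.5526,.1161]),.055,.095,.0365,cam)]
E
python3 look.py l1 .031
```

```text
[0.5504 0.1203 0.151 ] [ 3.14   0.    -1.331] 0.7099162047932093 66.48901127278805 [-0.  -0.7 -0.9]
held/side
0.1 0.5498 0.1214 0.0013 103
0.13 0.5531 0.1154 0.0009 172
0.14 0.5517 0.1172 0.0007 260
0.15 0.5518 0.1168 0.0006 300
0.16 0.5519 0.116 0.0007 282
0.17 0.5523 0.1153 0.0007 296
0.18 0.5517 0.1144 0.0015 312
0.19 0.5495 0.1126 0.003 372
large/side
0.055 0.5548 0.115 0.001 165
0.065 0.5535 0.1167 0.0007 279
0.075 0.5535 0.1167 0.0006 288
0.085 0.5536 0.1169 0.0006 297
```

Call:
step_arm(increments=[[[0.0018,-0.0012,0,0],[0,0,-0.012,0],[0,0,-0.01,0],[0,0,-0.006,0],[0,0,-0.004,0],[0,0,0,0]]])

```text
time: 12.58
ee_pos: [0.5528, 0.1195, 0.1196]
ee_rot: [3.141, 0.0, -1.331]
wrist_force: [-1.2, 0.2, -1.2]
width: 0.71
gripper_force: 66.5
```

```bash
python3 look.py l2 .031; python3 -c "
import cv2
a=cv2.imread('pics/l2s.png')[170:350,230:430];cv2.imwrite('pics/l2c.png',cv2.resize(a,(660,594),interpolation=3))"
```

```text
[0.5528 0.1195 0.1196] [ 3.141  0.    -1.331] 0.7102445373271299 66.49921797215939 [-1.2  0.2 -1.2]
held/side
0.1 0.554 0.1156 0.0031 276
0.11 0.5541 0.1165 0.0007 247
0.12 0.5541 0.1158 0.0007 271
0.13 0.5542 0.115 0.0007 277
0.14 0.5545 0.1142 0.0007 271
0.15 0.5537 0.113 0.0017 304
large/side
0.055 0.5547 0.115 0.0009 167
0.065 0.5535 0.1167 0.0006 277
0.075 0.5535 0.1167 0.0006 295
0.085 0.5536 0.1168 0.0006 296
```

View pics/l2c.png

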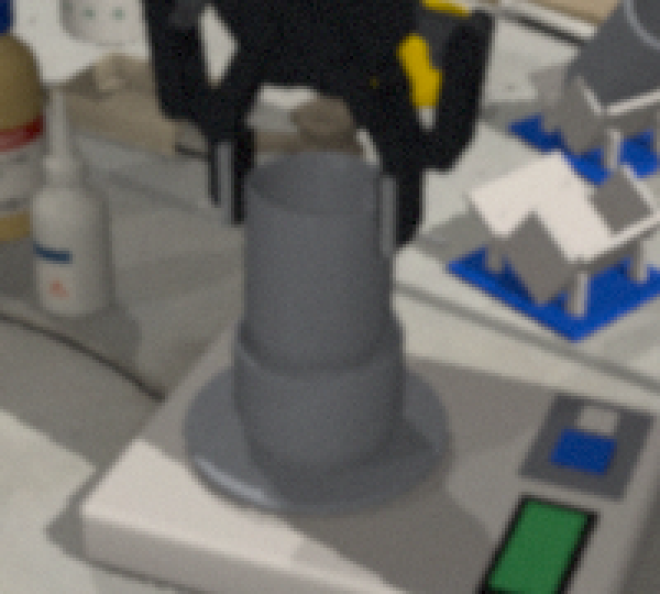

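The medium cup has just entered the large cup's mouth, around crop pixel (320,350), and is well centred with a lean of about 4 degrees. I'll keep lowering it gently.

Call:
step_arm(increments=[[[0,0,-0.006,0],[0,0,-0.006,0],[0,0.0005,-0.006,0],[-0.0005,0.0005,-0.005,0],[0,0,-0.004,0],[0,0,0,0]]])

```text
time: 13.38
ee_pos: [0.5522, 0.1204, 0.0925]
ee_rot: [3.141, 0.0, -1.331]
wrist_force: [-0.0, 0.2, -0.1]
width: 0.714
gripper_force: 66.5
```

```bash
python3 look.py l3 .031
```

```text
[0.5522 0.1204 0.0925] [ 3.141  0.    -1.331] 0.7142480203294227 66.50103628635406 [-0.   0.2 -0.1]
held/side
0.1 0.5535 0.1168 0.002 368
0.11 0.5539 0.1154 0.0007 251
0.12 0.5538 0.1146 0.0012 272
0.13 0.5519 0.113 0.0029 323
large/side
0.055 0.5547 0.1152 0.001 170
0.065 0.5534 0.1167 0.0006 274
0.075 0.5535 0.1168 0.0006 297
0.085 0.5535 0.1168 0.0007 290
```

Call:
step_arm(increments=[[[0,0,-0.003,0],[0,0.0003,-0.003,0],[0,0,-0.002,0],[0,0,-0.002,0],[0,0,0,0]]])

```text
time: 14.05
ee_pos: [0.5523, 0.1207, 0.0827]
ee_rot: [3.141, -0.0, -1.331]
wrist_force: [0.8, 0.4, -1.4]
width: 0.71
gripper_force: 66.5
```

Call:
step_arm(increments=[[[0,0,-0.001,0],[0,0,-0.001,0],[0,0,0,0]]])

```text
time: 14.42
ee_pos: [0.5524, 0.1208, 0.0807]
ee_rot: [3.142, 0.0, -1.331]
wrist_force: [-0.2, -0.0, -1.0]
width: 0.715
gripper_force: 66.5
```

Call:
step_arm(increments=[[[0,0,-0.001,0],[0,0,0,0]]])

```text
time: 14.68
ee_pos: [0.5525, 0.1208, 0.08]
ee_rot: [-3.141, 0.0, -1.331]
wrist_force: [-0.3, 0.3, 2.1]
width: 0.713
gripper_force: 66.8
```

Call:
step_arm(increments=[[[0,0,-0.001,0],[0,0,0,0]]])

```text
time: 14.92
ee_pos: [0.5525, 0.1209, 0.079]
ee_rot: [-3.141, 0.0, -1.331]
wrist_force: [-1.7, 0.4, 6.0]
width: 0.713
gripper_force: 67.1
```

```bash
python3 look.py l4 .031; python3 - <<'E'
from h import *
c=snap('top','t4');W=cloud(c);z=W[...,2]
m=(np.hypot(W[...,0]-.5535,W[...,1]-.1168)<.034)&(z>.1)&(z<.14);P=W[m]
print(len(P),np.percentile(P[:,2],[50,90,98]) if len(P) else '')
E
```

```text
[0.5525 0.1209 0.079 ] [-3.141  0.    -1.331] 0.7126100740781052 67.12991237640381 [-1.7  0.4  6. ]
held/side
0.1 0.5541 0.1159 0.0017 300
0.11 0.5531 0.1144 0.0018 270
large/side
0.055 0.5544 0.1154 0.0011 168
0.065 0.5535 0.1168 0.0006 281
0.075 0.5536 0.1168 0.0007 299
0.085 0.5536 0.1168 0.0007 292
157 [0.1222107  0.12501438 0.13668848]
```

Call:
step_arm(increments=[[[0,0,0,0],[0,0,0,0],[0,0,0,0],[0,0,0,0],[0,0,0,0]]], grip=-1)

```text
time: 15.65
ee_pos: [0.5524, 0.1208, 0.0788]
ee_rot: [3.142, 0.0, -1.331]
wrist_force: [-0.6, 0.9, 0.8]
width: 1.002
gripper_force: 0.0
```

Call:
step_arm(increments=[[[0,0,0.03,0],[0,0,0.04,0],[0,0,0.04,0],[0.02,-0.03,0.03,0],[0.02,-0.04,0.02,0],[0.02,-0.04,0,0],[0.01,-0.04,0,0],[0,-0.04,0,0]]])

```text
time: 16.65
ee_pos: [0.6228, -0.0706, 0.2383]
ee_rot: [3.141, 0.0, -1.331]
wrist_force: [-0.3, 0.3, -0.3]
width: 1.004
gripper_force: 0.0
```

```bash
cat > nest.py <<'E'
from fit import *
import sys
f=sys.argv[1];a=snap('side',f+'s');b=snap('top',f+'t');cam=-a['R'].T@a['t'];W=cloud(a);T=cloud(b)
for nm,r,z0,z1 in (('large',.0365,.065,.09),('med',.031,.105,.12),('small',.0255,.13,.147)):
    print(nm,cyl(W,np.array([.5535,.1168]),z0,z1,r,cam,.045))
d=np.hypot(T[...,0]-.5535,T[...,1]-.1168)
for nm,z0,z1,rr in (('large',.088,.104,.0365),('med',.115,.135,.031),('small',.14,.165,.0255)):
    P=T[(d<rr+.004)&(T[...,2]>z0)&(T[...,2]<z1)]
    if len(P)>30:
        z=np.median(P[:,2]);A=np.c_[P[:,:2]-P[:,:2].mean(0),np.ones(len(P))];k,*_=np.linalg.lstsq(A,P[:,2],rcond=None)
        print(nm,'rim z',z.round(4),'centre',cv2.minEnclosingCircle((P[:,:2]*1000).astype(np.float32)),'slope',k[:2].round(3))
E
python3 nest.py n1
```

```text
large [(np.float64(0.065), np.float64(0.5534), np.float64(0.1168), np.float64(0.0006), 273), (np.float64(0.075), np.float64(0.5536), np.float64(0.1168), np.float64(0.0006), 297), (np.float64(0.085), np.float64(0.5536), np.float64(0.1168), np.float64(0.0006), 301)]
med [(np.float64(0.105), np.float64(0.5531), np.float64(0.118), np.float64(0.0006), 261), (np.float64(0.115), np.float64(0.5531), np.float64(0.118), np.float64(0.0007), 271)]
small []
large rim z 0.0961 centre ((556.160888671875, 132.52459716796875), 27.79323959350586) slope [-0.022 -0.019]
med rim z 0.1231 centre ((552.603515625, 127.74186706542969), 27.910171508789062) slope [ 0.007 -0.105]
```

```bash
python3 - <<'E'
from h import *
c=dict(np.load('pics/l2s.npz'));K=c['K']
for px,(x,y) in (((348,247),(.524,.108)),((299,237),(.584,.123))):
    for z in (.12,.13,.14,.15,.16):
        p=K@(c['R']@np.array([x,y,z])+c['t']);print(px,z,(p[:2]/p[2]).round(1))
# small cup now, from top
c=snap('top','t5');W=cloud(c);S=W[238:302,415:465].reshape(-1,3);S=S[S[:,2]>.06]
y=np.radians(-21.5);t=np.radians(35);a=np.array([-np.sin(t)*np.cos(y),-np.sin(t)*np.sin(y),np.cos(t)]);s=S@a;R=S[s>np.percentile(s,99.5)-.003]
e=np.array([-np.sin(y),np.cos(y),0]);f=-np.cross(e,a);q=np.c_[R@e,R@f].astype(np.float32)
(cx,cy),r=cv2.minEnclosingCircle(q*1000);rim=(cx*e+cy*f)/1000+a*np.median(R@a);print('rim',rim,r,'o',rim-.096*a,'86',rim-.010*a)
E
```

```text
(348, 247) 0.12 [347.7 259.4]
(348, 247) 0.13 [347.8 253.1]
(348, 247) 0.14 [347.9 246.7]
(348, 247) 0.15 [348.  240.3]
(348, 247) 0.16 [348.2 233.8]
(299, 237) 0.12 [305.8 250.3]
(299, 237) 0.13 [305.6 244.1]
(299, 237) 0.14 [305.4 237.9]
(299, 237) 0.15 [305.2 231.5]
(299, 237) 0.16 [305.  225.1]
rim [ 0.61183928 -0.07025885  0.77230887] 9.07115650177002 o [ 0.66307118 -0.09043963  0.69367028] 86 [ 0.61717594 -0.07236101  0.76411735]
```

Call:
step_arm(increments=[[[-0.005,-0.022,0,-0.168],[-0.005,-0.022,0,-0.168],[-0.005,-0.022,0,-0.168],[-0.005,-0.022,0,-0.168],[-0.005,-0.022,0,-0.168],[-0.005,-0.022,0,-0.168],[-0.005,-0.022,0,-0.168],[-0.006,-0.02,0,-0.168]]])

```text
time: 17.8
ee_pos: [0.5815, -0.2429, 0.2388]
ee_rot: [3.141, 0.0, -2.68]
wrist_force: [-0.5, 1.0, -0.8]
width: 1.0
gripper_force: 0.0
```

Call:
step_arm(increments=[[[0,0,0,-0.168],[0,0,0,-0.168],[0,0,0,-0.168],[0,0,0,-0.168],[0,0,0,-0.168],[0,0,0,0]]])

```text
time: 18.55
ee_pos: [0.5817, -0.2423, 0.2389]
ee_rot: [3.141, 0.0, 2.77]
wrist_force: [-0.1, 0.2, -0.5]
width: 0.999
gripper_force: 0.0
```

```bash
python3 - <<'E'
from h import *
s=ctrl.state();print(s['ee_pos'],s['ee_rot'],s['joints'].round(2))
c=snap('wrist','w5');W=cloud(c);S=W.reshape(-1,3);S=S[(S[:,2]>.065)&(S[:,2]<.135)&(np.hypot(S[:,0]-.573,S[:,1]+.2445)<.045)]
y=np.radians(-21.5);t=np.radians(35);a=np.array([-np.sin(t)*np.cos(y),-np.sin(t)*np.sin(y),np.cos(t)]);q=S@a;R=S[q>np.percentile(q,99.5)-.003]
e=np.array([-np.sin(y),np.cos(y),0]);f=-np.cross(e,a);q=np.c_[R@e,R@f].astype(np.float32)
(cx,cy),r=cv2.minEnclosingCircle(q*1000);rim=(cx*e+cy*f)/1000+a*np.median(R@a);print(len(S),'rim',rim,r,'o',rim-.096*a,'86',rim-.010*a)
E
```

```text
[ 0.58168298 -0.24230095  0.23887811] [3.14142349e+00 2.98892079e-05 2.76965764e+00] [-0.39  0.5   0.45  1.52  0.   -0.02]
2750 rim [ 0.57219687 -0.2422174   0.10631107] 25.53023338317871 o [ 0.62342877 -0.26239819  0.02767247] 86 [ 0.57753353 -0.24431957  0.09811955]
```

Call:
step_arm(increments=[[[-0.0037,-0.0031,-0.03,0],[0,0,-0.03,0],[0,0,-0.03,0],[0,0,-0.03,0],[0,0,-0.03,0],[0,0,-0.014,0],[0,0,0,0]]])

```text
time: 19.48
ee_pos: [0.5774, -0.246, 0.0744]
ee_rot: [3.142, -0.001, 2.77]
wrist_force: [-0.1, 1.4, 1.1]
width: 1.0
gripper_force: 0.0
```

Call:
step_arm(increments=[[[0,0,0,0],[0,0,0,0],[0,0,0,0],[0,0,0,0],[0,0,0,0],[0,0,0,0],[0,0,0,0]]], grip=1)

```text
time: 20.35
ee_pos: [0.5784, -0.2465, 0.0765]
ee_rot: [3.142, 0.002, 2.768]
wrist_force: [-3.8, 2.4, 12.9]
width: 0.569
gripper_force: 59.8
```

```bash
python3 - <<'E'
from h import *
c=snap('wrist','w6');a=cv2.resize(c['pixels'][230:480,140:500,::-1],(720,500));b=snap('side','s8')['pixels'][80:280,350:590,::-1];cv2.imwrite('pics/s8c.png',cv2.resize(b,(720,600),interpolation=3))
E
```

```text
(no output)
```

View pics/s8c.png

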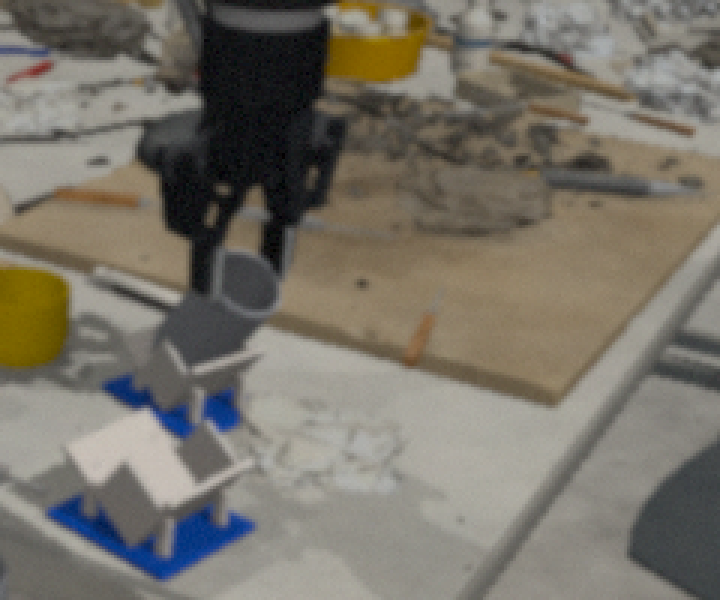

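Side view: the fingers hold the small cup near its rim at crop (245,280), with the stand below. I've used my picture views, so I'll work from measurements from here. Next I draw the cup out.

Call:
step_arm(increments=[[[-0.0107,0.0042,0.0164,0],[-0.0107,0.0042,0.0164,0],[-0.0107,0.0042,0.0164,0],[-0.0107,0.0042,0.0164,0],[-0.005,0.003,0.012,0],[-0.005,0.003,0.012,0],[-0.005,0.003,0.012,0],[0,0,0,0]]])

```text
time: 21.45
ee_pos: [0.5202, -0.2206, 0.1773]
ee_rot: [-3.142, 0.001, 2.768]
wrist_force: [-0.0, -0.6, 0.4]
width: 0.568
gripper_force: 62.0
```

Call:
step_arm(increments=[[[0,0.01,0,0.168],[0,0.01,0,0.168],[-0.005,0.01,0,0.168],[-0.005,0.01,0,0.168],[-0.005,0.01,0,0.168],[-0.005,0.01,0,0.168],[-0.005,0.01,0,0.168],[-0.005,0.01,0,0.168]]])

```text
time: 22.45
ee_pos: [0.4897, -0.1402, 0.1758]
ee_rot: [3.141, -0.0, -2.166]
wrist_force: [0.5, -0.9, -0.4]
width: 0.566
gripper_force: 62.0
```

Call:
step_arm(increments=[[[0,0.005,0,0.168],[0,0.005,0,0.168],[0,0.005,0,0.168],[0,0.005,0,0.168],[0,0.005,0,0.168],[0,0,0,0]]])

```text
time: 23.2
ee_pos: [0.4899, -0.1153, 0.176]
ee_rot: [3.141, 0.0, -1.332]
wrist_force: [0.1, -0.1, -0.4]
width: 0.565
gripper_force: 62.0
```

```bash
python3 - <<'E'
import tilt
from h import *
tilt.tilt('s9',band=.006)
c=dict(np.load('pics/s9.npz'));W=cloud(c);s=ctrl.state();p=s['ee_pos'];ps=s['ee_rot'][2]
tx=np.array([np.cos(ps),np.sin(ps)]);ty=np.array([np.sin(ps),-np.cos(ps)])
D=W[...,:2]-p[:2];n=D@tx;e=D@ty;h=W[...,2]-p[2];v=cv2.cvtColor(c['pixels'],cv2.COLOR_RGB2HSV)[...,2]
m=(abs(n)<.09)&(abs(e)<.08)&(h>-.09)&(h<.09)
for b in np.arange(-.07,.09,.01):
    k=m&(abs(h-b)<.005)
    if k.sum(): print(round(b,3),k.sum(),'e',np.percentile(e[k],[1,50,99]).round(3),'n',np.percentile(n[k],[1,50,99]).round(3),'v',np.percentile(v[k],[10,50,90]))
print(ps)
E
```

```text
-1 n= 534 [(-0.0368, -0.0619), (-0.0264, -0.0613), (-0.0173, -0.0569), (-0.0089, -0.051), (-0.0012, -0.0448), (0.0068, -0.0387), (0.016, -0.0334), (0.0241, -0.0276), (0.0322, -0.0214), (0.0403, -0.0159)]
[ 0.4899 -0.1153  0.176 ] [ 0.1 -0.1 -0.4] 0.564747674003352 61.99219824193278 23.2
-0.06 5 e [-0.007  0.001  0.012] n [-0.037 -0.036 -0.034] v [ 99.2 105.  114.8]
-0.05 39 e [-0.018  0.002  0.021] n [-0.052 -0.045 -0.038] v [ 63.8  80.  109.2]
-0.04 111 e [-0.021  0.007  0.025] n [-0.064 -0.057 -0.039] v [ 72.  98. 127.]
-0.03 227 e [-0.023  0.005  0.026] n [-0.065 -0.059 -0.035] v [ 89. 127. 142.]
-0.02 270 e [-0.024  0.004  0.025] n [-0.063 -0.054 -0.03 ] v [ 92.  131.5 149. ]
-0.01 268 e [-0.023  0.004  0.025] n [-0.056 -0.047 -0.021] v [ 89.7 131.5 149. ]
0.0 272 e [-0.024  0.004  0.025] n [-0.049 -0.04  -0.013] v [ 87.1 131.  149. ]
0.01 267 e [-0.023  0.004  0.025] n [-0.042 -0.033 -0.006] v [ 86.8 131.  148.4]
0.02 271 e [-0.025  0.003  0.025] n [-0.035 -0.026 -0.005] v [ 78. 129. 148.]
0.03 342 e [-0.035  0.002  0.035] n [-0.027 -0.017 -0.002] v [ 60.  91. 145.]
0.04 307 e [-0.037  0.002  0.037] n [-0.021 -0.011  0.007] v [ 40.  89. 102.]
0.05 137 e [-0.038 -0.024  0.037] n [-0.012 -0.007  0.01 ] v [27.6 52.  85. ]
0.06 134 e [-0.039 -0.025  0.038] n [-0.013 -0.008  0.008] v [22.3 44.5 77.7]
0.07 238 e [-0.055  0.025  0.054] n [-0.014 -0.011  0.01 ] v [18. 25. 57.]
0.08 340 e [-0.057  0.02   0.056] n [-0.015 -0.011  0.01 ] v [18. 24. 46.]
-1.3348738169432095
```

Call:
step_arm(increments=[[[-0.0046,0.01,-0.0224,0],[-0.0046,0.01,-0.0224,0],[-0.0046,0.01,-0.0224,0],[-0.0046,0.01,-0.0224,0],[-0.0046,0.01,-0.0224,0],[0,0,0,0]]])

```text
time: 24.0
ee_pos: [0.4656, -0.0652, 0.0633]
ee_rot: [3.139, 0.001, -1.334]
wrist_force: [-0.6, -0.6, -0.3]
width: 0.565
gripper_force: 62.1
```

Call:
step_arm(increments=[[[-0.001,0.0041,0,0],[-0.001,0.0041,0,0],[-0.0012,0.0049,0.0051,0],[-0.0013,0.0052,0.0046,0],[0,0,0,0]]])

```text
time: 24.62
ee_pos: [0.4628, -0.0471, 0.0748]
ee_rot: [-3.141, -0.001, -1.331]
wrist_force: [1.2, -2.7, 0.8]
width: 0.569
gripper_force: 61.9
```

```bash
python3 tilt.py s10
```

```text
-1 n= 460 [(-0.0384, -0.0607), (-0.0344, -0.0537), (-0.0247, -0.0493), (-0.0156, -0.0449), (-0.0071, -0.0398), (0.0021, -0.0357), (0.0112, -0.0313), (0.0201, -0.0269), (0.0286, -0.022), (0.0375, -0.0174)]
[ 0.4628 -0.0471  0.0748] [ 1.2 -2.7  0.8] 0.5686422158442029 61.92446500179358 24.625
```

Call:
step_arm(increments=[[[-0.0013,0.0053,0.0042,0],[-0.0014,0.0058,0.0038,0],[-0.0015,0.006,0.0034,0],[-0.0015,0.0063,0.0028,0],[-0.0016,0.0065,0.0024,0],[-0.0016,0.0066,0.0018,0],[0,0,0,0]]])

```text
time: 25.55
ee_pos: [0.4535, -0.0103, 0.0927]
ee_rot: [-3.141, -0.0, -1.331]
wrist_force: [1.5, -3.5, 3.6]
width: 0.566
gripper_force: 62.0
```

```bash
python3 tilt.py s11
```

```text
-1 n= 524 [(-0.0563, -0.0394), (-0.0555, -0.0465), (-0.0547, -0.0495), (-0.0505, -0.0193), (-0.0367, -0.0187), (-0.0233, -0.0192), (-0.0104, -0.0182), (0.0024, -0.0183), (0.015, -0.0183), (0.0265, -0.018)]
1 n= 103 [(0.0074, 0.0297), (0.0108, 0.0286), (0.0134, 0.0299), (0.016, 0.0288), (0.0186, 0.0291), (0.0206, 0.0297), (0.024, 0.0286), (0.0259, 0.0289), (0.029, 0.0288), (0.0308, 0.0294)]
[ 0.4535 -0.0103  0.0927] [ 1.5 -3.5  3.6] 0.5661666005766784 61.970029236981645 25.55
```

Call:
step_arm(increments=[[[-0.0003,0.0014,0.0003,0],[0.0024,-0.0097,0.005,0],[0,0,0.04,0],[0,0,0.04,0],[0,0,0.032,0],[0,0,0,0]]])

```text
time: 26.35
ee_pos: [0.4567, -0.0194, 0.2118]
ee_rot: [-3.139, -0.0, -1.332]
wrist_force: [0.1, 0.1, -1.3]
width: 0.566
gripper_force: 62.4
```

Call:
step_arm(increments=[[[0.024,0.0355,0,0],[0.024,0.0355,0,0],[0.024,0.0355,0,0],[0.024,0.0353,0,0],[0,0,0,0],[0,0,0,0]]])

```text
time: 27.1
ee_pos: [0.551, 0.1223, 0.2089]
ee_rot: [3.14, 0.0, -1.331]
wrist_force: [-0.8, 0.1, -1.1]
width: 0.573
gripper_force: 62.5
```

```bash
cat > look2.py <<'E'
from fit import *
import sys
s=ctrl.state();p=s['ee_pos'];f=sys.argv[1]
a=snap('side',f+'s');W=cloud(a);cam=-a['R'].T@a['t']
print(p.round(4),s['ee_rot'].round(3),s['width'],s['gripper_force'],s['wrist_force'].round(1))
ps=s['ee_rot'][2];xy=p[:2]+.0055*np.array([np.cos(ps),np.sin(ps)])
print('held');[print(*o) for o in cyl(W,xy,.13,p[2]+.025,.0255,cam,.04)]
print('med');[print(*o) for o in cyl(W,np.array([.5531,.118]),.105,.12,.031,cam,.045)]
E
python3 look2.py l5
```

```text
[0.551  0.1223 0.2089] [ 3.14   0.    -1.331] 0.5730235482644008 62.477818918414414 [-0.8  0.1 -1.1]
held
0.15 0.551 0.1249 0.0009 124
0.16 0.5497 0.1263 0.0007 227
0.17 0.5498 0.1257 0.0008 286
0.18 0.5504 0.1242 0.0008 293
0.19 0.5509 0.1228 0.0007 291
0.2 0.5513 0.1211 0.0008 303
0.21 0.5519 0.1196 0.0007 303
0.22 0.5525 0.118 0.0008 305
0.23 0.5527 0.1165 0.001 279
med
0.105 0.5531 0.1179 0.0006 262
0.115 0.5531 0.1179 0.0006 260
```

The tilt sprang back to about 9 degrees once the cup left the wall. I'll stand it on the clear table, let go so it rights itself, and grip it again upright.

Call:
step_arm(increments=[[[-0.0177,-0.037,0,0],[-0.0177,-0.037,0,0],[-0.0177,-0.037,0,0],[-0.0177,-0.037,0,0],[-0.0177,-0.037,-0.01,0],[-0.0177,-0.037,-0.02,0],[0,0,-0.03,0],[0,0,-0.03,0]]])

```text
time: 28.15
ee_pos: [0.4444, -0.1004, 0.1192]
ee_rot: [-3.141, -0.0, -1.334]
wrist_force: [0.6, 0.1, -1.3]
width: 0.565
gripper_force: 62.5
```

Call:
step_arm(increments=[[[0,0,-0.03,0],[0,0,-0.012,0],[0,0,0,0]]])

```text
time: 28.52
ee_pos: [0.4448, -0.0994, 0.0778]
ee_rot: [3.141, 0.0, -1.332]
wrist_force: [-0.1, 0.1, -0.6]
width: 0.565
gripper_force: 62.5
```

```bash
python3 - <<'E'
from fit import *
s=ctrl.state();p=s['ee_pos'];a=snap('side','s12');W=cloud(a);cam=-a['R'].T@a['t']
xy=p[:2]+.004*np.array([.237,-.97])
[print(*o) for o in cyl(W,xy,.005,p[2]+.02,.0255,cam,.04)]
m=(np.hypot(*(W[...,:2]-xy).transpose(2,0,1))<.06);print(p,s['wrist_force'])
E
```

```text
0.005 0.4437 -0.099 0.0067 294
0.015 0.4441 -0.0984 0.001 29
0.025 0.4439 -0.0964 0.0009 122
0.035 0.4436 -0.0956 0.001 177
0.045 0.4439 -0.097 0.0008 188
0.055 0.4444 -0.0988 0.0009 194
0.065 0.4447 -0.1 0.0008 187
0.075 0.4452 -0.1018 0.0009 186
0.085 0.4458 -0.1031 0.001 190
0.095 0.4465 -0.1047 0.0009 188
[ 0.44481156 -0.09942447  0.0778341 ] [-0.07397896  0.12270156 -0.6067302 ]
```

Call:
step_arm(increments=[[[0,0,-0.005,0],[0,0,-0.003,0],[0,0,-0.0015,0],[0,0,0,0]]])

```text
time: 29.08
ee_pos: [0.4454, -0.0992, 0.0683]
ee_rot: [3.142, -0.0, -1.331]
wrist_force: [-0.2, -0.1, -0.3]
width: 0.564
gripper_force: 62.5
```

Call:
step_arm(increments=[[[0,0,-0.001,0],[0,0,-0.001,0],[0,0,0,0]]])

```text
time: 29.45
ee_pos: [0.4458, -0.0994, 0.0669]
ee_rot: [-3.141, -0.001, -1.331]
wrist_force: [-2.4, -0.3, 9.3]
width: 0.566
gripper_force: 63.6
```

Call:
step_arm(increments=[[[0,0,0,0],[0,0,0,0],[0,0,0,0],[0,0,0,0],[0,0,0,0]]], grip=-1)

```text
time: 30.08
ee_pos: [0.4454, -0.0992, 0.0663]
ee_rot: [3.142, 0.0, -1.331]
wrist_force: [-0.3, 0.2, 0.0]
width: 1.004
gripper_force: 0.0
```

```bash
python3 - <<'E'
from fit import *
s=ctrl.state();p=s['ee_pos'];a=snap('side','s13');W=cloud(a);cam=-a['R'].T@a['t']
xy=np.array([.4455,-.099])
[print(*o) for o in cyl(W,xy,.015,.1,.0255,cam,.04)];print(p)
E
```

```text
0.015 0.444 -0.0926 0.0008 134
0.025 0.4437 -0.0922 0.0008 165
0.035 0.444 -0.0924 0.0008 170
0.045 0.4443 -0.0923 0.0009 174
0.055 0.4445 -0.0929 0.0008 174
0.065 0.4448 -0.0926 0.0008 171
0.075 0.4449 -0.0926 0.0007 189
0.085 0.4451 -0.0928 0.0007 181
0.095 0.4454 -0.0931 0.0009 173
[ 0.445412   -0.09921589  0.06628143]
```

Call:
step_arm(increments=[[[-0.0009,0.0066,0,0],[0,0,-0.006,0],[0,0,0,0]]])

```text
time: 30.5
ee_pos: [0.4441, -0.0924, 0.0598]
ee_rot: [3.141, 0.0, -1.331]
wrist_force: [0.2, -0.4, -0.3]
width: 1.001
gripper_force: 0.0
```

Call:
step_arm(increments=[[[0,0,0,0],[0,0,0,0],[0,0,0,0],[0,0,0,0],[0,0,0,0],[0,0,0,0],[0,0,0,0]]], grip=1)

```text
time: 31.38
ee_pos: [0.4448, -0.0929, 0.061]
ee_rot: [-3.141, -0.001, -1.332]
wrist_force: [-3.9, -0.9, 12.2]
width: 0.577
gripper_force: 59.9
```

Call:
step_arm(increments=[[[0,0,0.02,0],[0,0,0.04,0],[0,0,0.04,0],[0,0,0.04,0],[0.0177,0.034,0.009,0],[0.0177,0.034,0,0],[0.0177,0.034,0,0],[0.0177,0.034,0,0]]])

```text
time: 32.38
ee_pos: [0.5158, 0.0445, 0.2094]
ee_rot: [-3.141, -0.0, -1.331]
wrist_force: [0.3, -0.8, -0.8]
width: 0.575
gripper_force: 62.3
```

Call:
step_arm(increments=[[[0.0177,0.034,0,0],[0.0177,0.034,0,0],[0.0018,0.006,0,0],[0,0,0,0],[0,0,0,0]]])

```text
time: 33.0
ee_pos: [0.5523, 0.1165, 0.2095]
ee_rot: [-3.142, -0.0, -1.332]
wrist_force: [-0.8, 0.1, -1.0]
width: 0.571
gripper_force: 62.3
```

```bash
sed -i 's/+.0055\*/+0*/' look2.py; python3 look2.py l6
```

```text
[0.5523 0.1165 0.2095] [-3.142 -0.    -1.332] 0.5707349270851603 62.304921470058616 [-0.8  0.1 -1. ]
held
0.15 0.5536 0.1139 0.0008 82
0.16 0.5519 0.1167 0.001 177
0.17 0.5514 0.1176 0.0006 244
0.18 0.5515 0.1175 0.0006 261
0.19 0.5518 0.1177 0.0007 262
0.2 0.5518 0.1176 0.0006 270
0.21 0.552 0.1178 0.0007 268
0.22 0.5521 0.1179 0.0007 289
0.23 0.5522 0.1176 0.0008 292
med
0.105 0.5532 0.118 0.0007 266
0.115 0.5532 0.118 0.0006 264
```

Call:
step_arm(increments=[[[0.0014,0.0003,-0.012,0],[0,0,-0.008,0],[0,0,-0.006,0],[0,0,-0.006,0],[0,0,-0.006,0],[0,0,0,0]]])

```text
time: 33.8
ee_pos: [0.5536, 0.1176, 0.1709]
ee_rot: [3.141, 0.0, -1.331]
wrist_force: [-0.5, 0.2, -1.2]
width: 0.573
gripper_force: 62.3
```

```bash
python3 look2.py l7
```

```text
[0.5536 0.1176 0.1709] [ 3.141  0.    -1.331] 0.5728118516282665 62.31009733019164 [-0.5  0.2 -1.2]
held
0.13 0.5528 0.1187 0.0008 247
0.14 0.553 0.1186 0.0006 229
0.15 0.5531 0.1188 0.0007 239
0.16 0.5533 0.1187 0.0007 252
0.17 0.5535 0.1188 0.0006 251
0.18 0.5537 0.1189 0.0007 260
0.19 0.5536 0.1189 0.0007 256
med
0.105 0.5532 0.1179 0.0006 265
0.115 0.5532 0.118 0.0007 265
```

Well aligned, within 1 mm. I continue down.

Call:
step_arm(increments=[[[0,-0.0008,-0.008,0],[0,0,-0.008,0],[0,0,-0.008,0],[0,0,-0.008,0],[0,0,-0.006,0],[0,0,-0.006,0],[0,0,-0.004,0],[0,0,0,0]]])

```text
time: 34.85
ee_pos: [0.5538, 0.1169, 0.1231]
ee_rot: [3.141, 0.0, -1.331]
wrist_force: [-0.3, 0.4, 0.1]
width: 0.575
gripper_force: 62.3
```

Call:
step_arm(increments=[[[0,0,-0.002,0],[0,0,-0.002,0],[0,0,0,0]]])

```text
time: 35.22
ee_pos: [0.5539, 0.1168, 0.1192]
ee_rot: [3.142, -0.0, -1.331]
wrist_force: [-0.1, 0.3, -0.5]
width: 0.574
gripper_force: 62.3
```

Call:
step_arm(increments=[[[0,0,-0.001,0],[0,0,-0.001,0],[0,0,0,0]]])

```text
time: 35.6
ee_pos: [0.5539, 0.1169, 0.1172]
ee_rot: [3.141, 0.0, -1.331]
wrist_force: [-0.3, 1.0, -0.1]
width: 0.572
gripper_force: 62.3
```

Call:
step_arm(increments=[[[0,0,-0.001,0],[0,0,0,0]]])

```text
time: 35.85
ee_pos: [0.5538, 0.1168, 0.1162]
ee_rot: [3.141, -0.0, -1.331]
wrist_force: [0.3, -0.2, -0.9]
width: 0.579
gripper_force: 62.3
```

Call:
step_arm(increments=[[[0,0,-0.0007,0],[0,0,0,0]]])

```text
time: 36.1
ee_pos: [0.5539, 0.1169, 0.1156]
ee_rot: [3.141, 0.0, -1.331]
wrist_force: [0.4, 0.5, -0.5]
width: 0.572
gripper_force: 62.3
```

Call:
step_arm(increments=[[[0,0,-0.0007,0],[0,0,0,0]]])

```text
time: 36.35
ee_pos: [0.554, 0.1169, 0.115]
ee_rot: [-3.141, -0.0, -1.331]
wrist_force: [-1.6, -0.3, 1.2]
width: 0.576
gripper_force: 62.5
```

Call:
step_arm(increments=[[[0,0,-0.0007,0],[0,0,0,0]]])

```text
time: 36.6
ee_pos: [0.554, 0.1169, 0.1143]
ee_rot: [-3.141, 0.0, -1.331]
wrist_force: [-0.8, -1.0, 3.7]
width: 0.571
gripper_force: 62.7
```

Bottom contact, at the predicted height. I release, lift and check the nest.

Call:
step_arm(increments=[[[0,0,0,0],[0,0,0,0],[0,0,0,0],[0,0,0,0],[0,0,0,0]]], grip=-1)

```text
time: 37.22
ee_pos: [0.5539, 0.1169, 0.1142]
ee_rot: [3.142, -0.0, -1.331]
wrist_force: [-0.4, -0.2, -0.1]
width: 0.998
gripper_force: 0.0
```

Call:
step_arm(increments=[[[0,0,0.02,0],[0,0,0.04,0],[0,0,0.03,0],[-0.025,-0.015,0,0],[-0.025,-0.015,0,0],[-0.025,-0.015,0,0],[-0.0239,-0.016,0,0],[0,0,0,0]]])

```text
time: 38.22
ee_pos: [0.4541, 0.0552, 0.2047]
ee_rot: [-3.141, -0.0, -1.332]
wrist_force: [0.0, 0.3, 0.0]
width: 1.0
gripper_force: 0.0
```

```bash
python3 nest.py n2; python3 - <<'E'
from h import *
c=snap('wrist','w7');hsv=cv2.cvtColor(c['pixels'],cv2.COLOR_RGB2HSV);W=cloud(c)
m=cv2.inRange(hsv,(100,120,60),(130,255,255));n,l,st,ce=cv2.connectedComponentsWithStats(m)
for i in range(1,n):
    if st[i,4]>100: print(st[i],np.nanmedian(W[l==i],0).round(4))
s=ctrl.state();print(s['ee_pos'],s['joints'].round(2))
E
```

```text
large [(np.float64(0.065), np.float64(0.5536), np.float64(0.1169), np.float64(0.0007), 284), (np.float64(0.075), np.float64(0.5534), np.float64(0.1169), np.float64(0.0007), 290), (np.float64(0.085), np.float64(0.5535), np.float64(0.1168), np.float64(0.0007), 297)]
med [(np.float64(0.105), np.float64(0.5531), np.float64(0.1178), np.float64(0.0006), 269), (np.float64(0.115), np.float64(0.5532), np.float64(0.1179), np.float64(0.0007), 275)]
small [(np.float64(0.13), np.float64(0.5528), np.float64(0.1178), np.float64(0.0008), 238), (np.float64(0.14), np.float64(0.5528), np.float64(0.1177), np.float64(0.0007), 235)]
large rim z 0.0955 centre ((552.6525268554688, 115.72651672363281), 36.40842819213867) slope [-0.009  0.013]
med rim z 0.1234 centre ((552.3049926757812, 116.5460205078125), 30.92461395263672) slope [-0.015  0.03 ]
small rim z 0.1491 centre ((552.0375366210938, 116.84052276611328), 25.65575408935547) slope [-0.001  0.006]
[ 197    0   99   43 1151] [ 0.5343 -0.0722  0.0055]
[612  69  19  25 295] [-0.2255 -0.2578 -0.7034]
[309 197  28  24 657] [0.4551 0.0582 0.0402]
[0.45560222 0.05612388 0.20429299] [ 0.12  0.13 -0.15  1.29  0.   -1.69]
```

Call:
step_arm(increments=[[[0,0.001,-0.02,0],[0,0,-0.02,0],[0,0,0,0],[0,0,0,0],[0,0,0,0],[0,0,0,0],[0,0,0,0],[0,0,0,0]]], grip=1)

```text
time: 39.38
ee_pos: [0.455, 0.0568, 0.1643]
ee_rot: [-3.141, -0.0, -1.331]
wrist_force: [-0.2, 0.2, 0.2]
width: -0.003
gripper_force: 0.0
```

```bash
python3 - <<'E'
from h import *
s=ctrl.state();p=s['ee_pos'];print(p,s['wrist_force'],s['width'])
for n in('side','wrist'):
    c=snap(n,'k1'+n);W=cloud(c);v=c['pixels'].max(-1)
    m=(np.hypot(W[...,0]-p[0],W[...,1]-p[1])<.03)&(W[...,2]>.07)
    h=W[m][:,2]-p[2];print(n,m.sum(),np.percentile(h,[0,1,3,10]).round(4))
    k=m&(W[...,2]-p[2]<np.percentile(h,6));Q=W[k];print(Q.mean(0).round(4),Q.min(0).round(4),Q.max(0).round(4))
E
```

```text
[0.45503715 0.05684593 0.16429699] [-0.16319044  0.17245467  0.15505105] -0.0031091598456966007
side 3336 [0.0208 0.0262 0.0316 0.0458]
[0.4524 0.0643 0.1954] [0.4403 0.049  0.1851] [0.4679 0.0697 0.2022]
wrist 29332 [0.0222 0.0286 0.0347 0.0517]
[0.4571 0.049  0.1987] [0.4433 0.0451 0.1865] [0.4698 0.0551 0.2069]
```

Call:
step_arm(increments=[[[0,0,-0.035,0],[0,0,-0.035,0],[0,0,-0.035,0],[0,0,-0.02,0],[0,0,-0.01,0],[0,0,0,0]]])

```text
time: 40.22
ee_pos: [0.4549, 0.0568, 0.0291]
ee_rot: [3.141, 0.0, -1.331]
wrist_force: [0.1, -0.4, 0.6]
width: 0.003
gripper_force: 0.0
```

Call:
step_arm(increments=[[[0,0,-0.001,0],[0,0,-0.001,0],[0,0,-0.001,0],[0,0,-0.001,0],[0,0,-0.001,0],[0,0,0,0]]])

```text
time: 40.98
ee_pos: [0.455, 0.0569, 0.0241]
ee_rot: [3.141, 0.0, -1.331]
wrist_force: [-1.0, 0.6, -0.8]
width: 0.001
gripper_force: 0.0
```

Call:
step_arm(increments=[[[0,0,-0.001,0],[0,0,-0.001,0],[0,0,-0.0005,0],[0,0,0,0]]])

```text
time: 41.48
ee_pos: [0.455, 0.0569, 0.0217]
ee_rot: [3.141, -0.0, -1.331]
wrist_force: [-0.3, -0.5, 0.1]
width: 0.0
gripper_force: 0.0
```

Call:
step_arm(increments=[[[0,0,-0.0005,0],[0,0,0,0]]])

```text
time: 41.72
ee_pos: [0.455, 0.0569, 0.0212]
ee_rot: [-3.142, 0.0, -1.331]
wrist_force: [-0.5, 0.6, 0.1]
width: -0.003
gripper_force: 0.0
```

Call:
step_arm(increments=[[[0,0,-0.0005,0],[0,0,0,0]]])

```text
time: 41.98
ee_pos: [0.455, 0.0569, 0.0207]
ee_rot: [3.142, 0.0, -1.331]
wrist_force: [0.1, 0.6, -1.1]
width: -0.001
gripper_force: 0.0
```

Call:
step_arm(increments=[[[0,0,-0.0005,0],[0,0,0,0]]])

```text
time: 42.22
ee_pos: [0.455, 0.0569, 0.0202]
ee_rot: [-3.142, -0.0, -1.331]
wrist_force: [-0.3, -0.4, 0.6]
width: -0.001
gripper_force: 0.6
```

Call:
step_arm(increments=[[[0,0,-0.0005,0],[0,0,0,0]]])

```text
time: 42.48
ee_pos: [0.455, 0.0569, 0.0198]
ee_rot: [-3.141, 0.0, -1.331]
wrist_force: [-0.7, 0.3, 3.4]
width: -0.001
gripper_force: 1.7
```

Call:
step_arm(increments=[[[0,0,-0.0005,0],[0,0,0,0]]])

```text
time: 42.72
ee_pos: [0.4551, 0.0569, 0.0193]
ee_rot: [-3.141, -0.0, -1.331]
wrist_force: [-2.0, -0.2, 5.5]
width: -0.002
gripper_force: 2.7
```

Call:
step_arm(increments=[[[0,0,-0.0003,0],[0,0,0,0],[0,0,0,0]]])

```text
time: 43.1
ee_pos: [0.4551, 0.0569, 0.019]
ee_rot: [-3.141, -0.0, -1.331]
wrist_force: [-2.0, 0.6, 6.8]
width: 0.002
gripper_force: 3.2
```

Call:
step_arm(increments=[[[0,0,0.01,0],[0,0,0.04,0],[0,0,0.04,0],[-0.01,-0.02,0.04,0],[0,0,0,0],[0,0,0,0]]])

```text
time: 43.85
ee_pos: [0.4449, 0.0369, 0.1488]
ee_rot: [-3.141, 0.0, -1.332]
wrist_force: [-0.3, 0.4, 0.3]
width: 0.002
gripper_force: 0.0
```

```bash
python3 nest.py n3 && python3 -c "
from h import *
s=ctrl.state();print(s['time'],s['wrist_force'],s['joint_vel'].round(3));print(ctrl.close_job())"
```

```text
large [(np.float64(0.065), np.float64(0.5536), np.float64(0.1169), np.float64(0.0006), 281), (np.float64(0.075), np.float64(0.5535), np.float64(0.1168), np.float64(0.0006), 289), (np.float64(0.085), np.float64(0.5536), np.float64(0.1168), np.float64(0.0006), 297)]
med [(np.float64(0.105), np.float64(0.5532), np.float64(0.1178), np.float64(0.0006), 263), (np.float64(0.115), np.float64(0.5531), np.float64(0.1179), np.float64(0.0007), 274)]
small [(np.float64(0.13), np.float64(0.5527), np.float64(0.1179), np.float64(0.0009), 235), (np.float64(0.14), np.float64(0.5529), np.float64(0.1179), np.float64(0.0006), 234)]
large rim z 0.0955 centre ((552.5986328125, 115.7083511352539), 36.38086700439453) slope [-0.009  0.021]
med rim z 0.1237 centre ((552.314208984375, 116.64966583251953), 31.09205436706543) slope [-0.011  0.017]
small rim z 0.1489 centre ((551.7623901367188, 116.99188995361328), 25.834470748901367) slope [ 0.008 -0.008]
43.95 [ 0.23839442 -0.09664418 -1.24634927] [ 0.002  0.005  0.     0.003  0.    -0.001]
the job is handed in; nothing more can be done
None
```

The three cups are nested upright on the pan with centres within about 1.5 mm, the zero key was pressed at about 7 N and released, and the job was handed in at about 44 s; no verdict was returned.

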